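Heft out the ballast tin

ROBOT

A 6-joint arm with a two-finger parallel gripper is mounted at the origin on the work surface. World frame = base frame: x ahead of the robot, y to its left, z up, the work surface at z = 0. Lengths are in m, angles in rad, forces in N, time in s.
With the tool pointing down it reaches from about 0.4 to 0.825 m from the base axis. Payload 7 kg.
Tool frame: the origin (TCP) lies between the finger pads; the fingertips stand 25 mm ahead of it and the grasp point (between the pads) lies 6 mm ahead of it (arm.tip_extent is the z of the fingertips in the tool frame, in m); z points along the fingers, x is the direction in which the jaws open and shut, and the axes are right-handed (so a half turn about z gives the same grasp; the last joint's range is limited). The gripper opens to 88 mm and grips with 3 to 60 N. Pads are 19 mm wide; open, the fingers measure 130 mm over their backs; the gripper's body (78 mm by 193 mm) begins 47 mm behind the grasp point.
Start: joints at [1.619, 0.359, 0.012, 0, -1.224, -0.288], TCP at [0.16, 0.656, 0.252] pointing down, gripper open.
Joint ranges: [-3.07, 3.07], [-1.43, 2.12], [-1.02, 1.25], [-3.03, 1.67], [-3.05, -0], [-3.03, 3.03]. Speed limits (rad/s): [2.39, 2.39, 3.01, 3.14, 3.14, 3.14].

INTERFACE

Orientations are given as [roll, pitch, yaw] about the fixed x, y, z axes, in that order (R = Rz(yaw) Ry(pitch) Rx(roll)).
In Python, from station import monitor, grab_frame, job_done, arm gives the robot as it stands.
- The arm moves only by the shell command python3 -m jog 'ROWS' [FORCE]. ROWS is JSON, a list that holds one entry, the list of rows, each a list of 7 numbers: the shift along the world's x, y, z in m, then the turn, a rotation vector about the world's x, y, z in rad, then the opening, from 0 (shut) to 1 (fully open). In form: [[[dx, dy, dz, ax, ay, az, claw], ...]]. A call has 1 to 20 rows; each row shifts and turns the commanded pose from where the row before left it; what a row does not reach is not made up. A row lasts 1/8 s, in which the tool goes at most 62.5 mm and 10.7 degrees, less where a joint would pass 70% of its speed; a pose out of reach is approached as far as the arm can. A call is refused whole if a number of a shift passes 0.0625 or a number of a turn 0.188, either way. A call with a gripper value outside its range is refused whole. The fingers move at their own pace and stop on an object; FORCE is the grip in N (left out, the last holds). Time passes only in rows, so rows that do not move let the fingers close. It gives the time, the measured TCP pose, the force and the opening at its end, in the units of the state.
- monitor.get_state(): the state, without advancing time (a new reading comes with each control period).
- grab_frame(name): name is "scene" or "top" or "wrist"; returns a dict with "pixels" (420x560x3 uint8, red, green, blue), "K" (3x3 intrinsics, pixels), "view" (4x4, takes a point from world to camera coordinates); the wrist camera has in their place "hand_eye" (4x4, takes a point from camera to tool coordinates, whose origin is the TCP and whose axes are the tool frame's). Camera axes: x right, y down, z forward; pixel columns grow to the right and rows downward; lengths in m; the calibration is good to about 2 mm. The wrist camera is an equidistant fisheye: a pixel r from the principal point sees the ray r / f radians off the axis. A picture is of the moment at which its call begins: read the wrist's pose just before it. There is no depth.
- job_done(): hands the job in, once; it reports no verdict.
The state is a dict: "t": time; "q": joint angles; "qd": joint speeds; "joint_efforts": joint torques, N m; "eef_pos": TCP position; "ee_rot": TCP orientation; "force": force on the tool from outside, world axes, zero at the start; "moment": the same for the moment, N m; "width": finger opening in m.
Only numpy, scipy, OpenCV 4.12 (cv2) and the standard library are available. Lean on these libraries where they do the work, as an engineer would, in place of code of your own. Each camera call takes 0.05 s, during which the arm holds its last target.

TASK

One of the three identical closed tins holds the lead ballast for the ship's keel: find it by weight. Stand the two lighter tins upright in the wooden tray, one to a bay, squarely with their tabs towards the tray's open front, and finish while holding the heaviest tin up in the gripper, upright and still, its underside at least 12 cm above the desk (do not put it down). Do not tip any tin over or disturb the other things on the desk.

Things in the scene. Friction and masses are not known exactly. Their poses are not given: they have to be found in the camera images.
- tin_a: One of three outwardly identical closed dark steel tins, 60 (x) x 46 (y) x 46 (high) mm, upright on the desk. Origin: centre of the underside, z up; a flat brass tab sticks out of the -x end. Grip across the 46 mm sides; the lid stays on. Which is heaviest changes each time: two weigh 0.09 to 0.15 kg, the heaviest 0.30 to 0.39 kg; the load inside may shift 2 mm.
- tin_a_tab (a point): Outer end of the tab of tin_a: 46 mm from the tin's centre along its -x, 40 mm above its underside. The tab is 22 mm wide, 4 mm thick and sticks out 16 mm.
- tin_b: One of three outwardly identical closed dark steel tins, 60 (x) x 46 (y) x 46 (high) mm, upright on the desk. Origin: centre of the underside, z up; a flat brass tab sticks out of the -x end. Grip across the 46 mm sides; the lid stays on. Which is heaviest changes each time: two weigh 0.09 to 0.15 kg, the heaviest 0.30 to 0.39 kg; the load inside may shift 2 mm.
- tin_b_tab (a point): Outer end of the tab of tin_b: 46 mm from the tin's centre along its -x, 40 mm above its underside. The tab is 22 mm wide, 4 mm thick and sticks out 16 mm.
- tin_c: One of three outwardly identical closed dark steel tins, 60 (x) x 46 (y) x 46 (high) mm, upright on the desk. Origin: centre of the underside, z up; a flat brass tab sticks out of the -x end. Grip across the 46 mm sides; the lid stays on. Which is heaviest changes each time: two weigh 0.09 to 0.15 kg, the heaviest 0.30 to 0.39 kg; the load inside may shift 2 mm.
- tin_c_tab (a point): Outer end of the tab of tin_c: 46 mm from the tin's centre along its -x, 40 mm above its underside. The tab is 22 mm wide, 4 mm thick and sticks out 16 mm.
- tray: Fixed wooden tray, three bays side by side along y. Origin: on the desk under the middle bay's centre, z up. Bay floor 6 mm above the desk, x -45 to +45 mm; bay centres at x 0, y -100, 0, +100 mm, each bay 94 mm wide or more. Dividers, sides and back rim (at +x, inner face +45 mm) are 6 mm thick, top 14 mm above the desk; the front (-x, facing the robot) is open.
- bottle: Bystander: blue glass bottle with a cork, 54 mm diameter, 128 mm tall, upright; origin at the centre of its underside.
- lighthouse: Bystander: white porcelain lighthouse model, 76 mm base diameter, 155 mm tall; origin at the centre of its underside.
- tweezers: Bystander: brass tweezers lying flat along their x, 170 mm long, 6 mm high; origin near the middle of the underside.
- keel: Bystander: walnut keel strip lying along its x, 200 x 14 x 10 mm; origin at the centre of its underside.

How it is judged:
By the outcome, as a careful person would: the job done as asked, in the order asked, and still so for the second after the job is handed in, while the arm keeps its last pose, push and grip.
It also fails if it takes over 72 s, if anything falls off the work surface, if the arm or the gripper's body presses on something with over 40 N, if the wrist force passes 120 N, or if a joint passes its speed limit or range.

## Working session

There is one attempt and no reset: what is moved stays moved. The work goes in short steps, Python scripts to look and compute and a shell command to move; the robot and the scene stay as the last step left them, time stands still between calls to the robot, and variables do not carry over. Pictures are saved under pics/ and viewed, and the job is handed in when it is done.

```bash
ls; mkdir -p pics; cat > h.py <<'E'
import numpy as np, cv2
from station import monitor, grab_frame, job_done, arm
def snap(n,fn):
    f=grab_frame(n); cv2.imwrite('pics/'+fn,f['pixels'][:,:,::-1]); return f
E
python3 - <<'E'
from h import *
import pickle
print(monitor.get_state())
d={}
for n in ('scene','top'):
    d[n]=snap(n,n+'0.png'); print(d[n]['K'],d[n]['view'])
pickle.dump(d,open('f0.pkl','wb'))
E
```

```text
pics
{'t': 0.0, 'q': array([ 1.61909844e+00,  3.59380988e-01,  1.10410762e-02, -3.68899445e-04,
       -1.22408162e+00, -2.88104953e-01]), 'qd': array([ 0.0018497 ,  0.0005666 , -0.00043711, -0.0006681 , -0.00015045,
        0.0009811 ]), 'joint_efforts': array([ 4.15470122e-04, -5.82717884e+01,  2.93056834e+01,  6.99736968e+00,
        6.95154449e-03, -1.45626946e-04]), 'eef_pos': array([0.16022727, 0.65523872, 0.25061534]), 'ee_rot': array([-3.14146332e+00, -1.65676500e-03, -1.81072492e+00]), 'force': array([-0.00124556, -0.14751735,  0.26449469]), 'moment': array([-0.00559885,  0.01452435,  0.00219008]), 'width': 0.08736830284562129}
[[455.81951464   0.         278.76959541]
 [  0.         455.81951464 212.30447345]
 [  0.           0.           1.        ]] [[-0.66624665  0.74572672 -0.00265844  0.33980996]
 [ 0.61151317  0.54429041 -0.57428181 -0.28678016]
 [-0.42681032 -0.384239   -0.81865337  1.57819611]
 [ 0.          0.          0.          1.        ]]
[[503.65556287   0.         274.37260784]
 [  0.         503.65556287 205.92082492]
 [  0.           0.           1.        ]] [[-0.02286262 -0.99941952  0.0252573  -0.01034154]
 [-0.9972307   0.02100962 -0.07134088  0.53519622]
 [ 0.07076882 -0.02681839 -0.99713216  1.28693763]
 [ 0.          0.          0.          1.        ]]
```

View pics/top0.png

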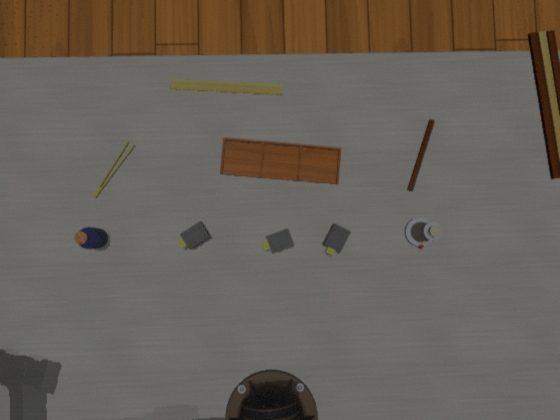

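View pics/scene0.png

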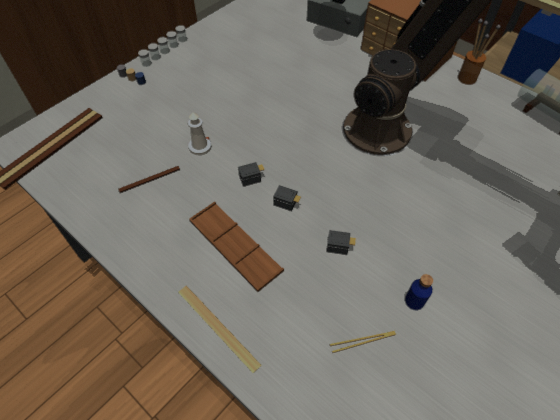

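The top view shows the tins at about (196,236), (280,241) and (337,238), with brass tabs to their lower left. The tray is at about (280,161), the bottle at (92,238), the lighthouse at (420,232), the keel at (420,155) and the tweezers at (113,170).

```bash
python3 - <<'E'
from h import *
import pickle
d=pickle.load(open('f0.pkl','rb'))
im=d['top']['pixels'][:,:,::-1]
c=im[125:265,165:365]
cv2.imwrite('pics/crop_top.png',cv2.resize(cv2.convertScaleAbs(c,alpha=1.8),None,fx=4,fy=4,interpolation=cv2.INTER_CUBIC))
c=d['scene']['pixels'][:,:,::-1][145:295,185:375]
cv2.imwrite('pics/crop_sc.png',cv2.resize(cv2.convertScaleAbs(c,alpha=1.8),None,fx=4,fy=4,interpolation=cv2.INTER_CUBIC))
E
```

```text
(no output)
```

View pics/crop_top.png

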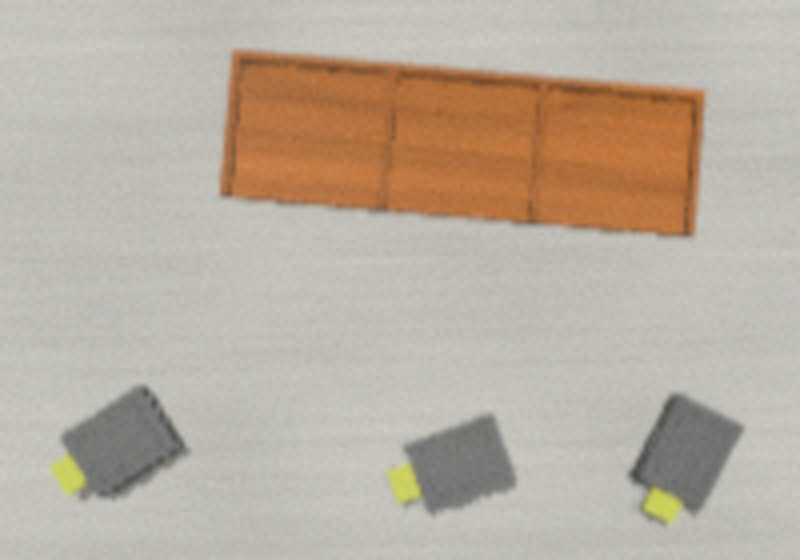

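View pics/crop_sc.png

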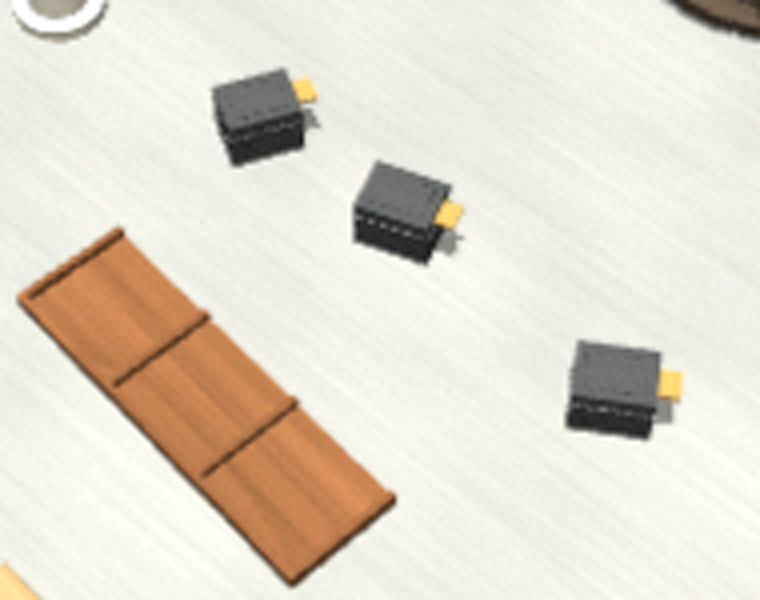

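```bash
cat >> h.py <<'E'
def ray(f,uv,z):
    uv=np.atleast_2d(uv).astype(float); V=f['view']; R=V[:3,:3]; t=V[:3,3]
    d=np.linalg.solve(f['K'],np.c_[uv,np.ones(len(uv))].T); d=(R.T@d).T; o=-R.T@t
    return o+d*((z-o[2])/d[:,2])[:,None]
E
python3 - <<'E'
from h import *
import pickle
d=pickle.load(open('f0.pkl','rb'))
for n in ('top','scene'):
    f=d[n]; im=f['pixels'].astype(int); hsv=cv2.cvtColor(f['pixels'],cv2.COLOR_RGB2HSV)
    print(n, 'lid', im[236,196] if n=='top' else im[240,338])
    yel=((hsv[...,0]>17)&(hsv[...,0]<36)&(hsv[...,1]>110)).astype(np.uint8)
    dark=((im.max(2)<90)&(hsv[...,1]<90)).astype(np.uint8)
    lo,hi=(55,90) if n=='top' else (45,90)
    lid=((im.max(2)<hi)&(im.max(2)>=lo)&(hsv[...,1]<90)).astype(np.uint8)
    for nm,m in (('yel',yel),('dark',dark),('lid',lid)):
        N,l,s,c=cv2.connectedComponentsWithStats(m)
        for i in range(1,N):
            if 15<s[i,4]<900 and 140<c[i,1]<270 and 170<c[i,0]<370:
                cnt=cv2.findContours((l==i).astype(np.uint8),0,1)[0][0]
                r=cv2.minAreaRect(cnt)
                z=.04 if nm=='yel' else .046
                print(nm,s[i,4],c[i].round(1),'w',ray(f,c[i],z)[0,:2].round(4), 'rect',ray(f,cv2.boxPoints(r),z)[:,:2].round(3).tolist())
# tray
f=d['top']; hsv=cv2.cvtColor(f['pixels'],cv2.COLOR_RGB2HSV)
m=((hsv[...,0]<18)&(hsv[...,1]>110)).astype(np.uint8); m[:130]=0;m[195:]=0;m[:,:210]=0;m[:,350:]=0
cnt=max(cv2.findContours(m,0,1)[0],key=cv2.contourArea); b=cv2.boxPoints(cv2.minAreaRect(cnt))
print(b, ray(f,b,.014)); print('ctr',ray(f,b.mean(0),.012))
E
```

```text
top lid [64 65 64]
yel 39 [181.9 243.2] w [0.4439 0.2144] rect [[0.447, 0.225], [0.455, 0.214], [0.441, 0.204], [0.433, 0.214]]
yel 40 [265.8 245.6] w [0.4329 0.0026] rect [[0.439, 0.012], [0.444, -0.0], [0.427, -0.007], [0.422, 0.006]]
yel 45 [329.9 250.5] w [ 0.4167 -0.1602] rect [[0.415, -0.149], [0.427, -0.155], [0.418, -0.172], [0.406, -0.166]]
dark 553 [195.6 235.7] w [0.4619 0.1788] rect [[0.463, 0.227], [0.502, 0.165], [0.456, 0.136], [0.418, 0.199]]
dark 519 [335.7 237.8] w [ 0.4486 -0.1751] rect [[0.421, -0.13], [0.49, -0.169], [0.464, -0.214], [0.395, -0.175]]
dark 453 [279.8 240.7] w [ 0.4446 -0.0332] rect [[0.458, 0.004], [0.477, -0.054], [0.431, -0.069], [0.412, -0.012]]
lid 527 [195.4 235.6] w [0.4623 0.1794] rect [[0.463, 0.227], [0.502, 0.165], [0.456, 0.136], [0.418, 0.199]]
lid 491 [336.2 237.9] w [ 0.4482 -0.1763] rect [[0.421, -0.13], [0.49, -0.169], [0.464, -0.214], [0.395, -0.175]]
lid 453 [279.8 240.7] w [ 0.4446 -0.0332] rect [[0.458, 0.004], [0.477, -0.054], [0.431, -0.069], [0.412, -0.012]]
scene lid [63 64 63]
yel 21 [260.6 167.1] w [ 0.4167 -0.1595] rect 
[... 1128 characters left out ...]
] rect [[0.504, -0.042], [0.426, -0.07], [0.416, -0.009], [0.493, 0.018]]
lid 27 [296.2 204.9] w [0.4575 0.0217] rect [[0.469, 0.02], [0.448, 0.012], [0.446, 0.026], [0.467, 0.033]]
lid 24 [210.5 242.5] w [ 0.7133 -0.0721] rect [[0.718, -0.022], [0.718, -0.022], [0.709, -0.124], [0.709, -0.124]]
lid 336 [338.9 239.3] w [0.4683 0.1873] rect [[0.524, 0.186], [0.468, 0.141], [0.419, 0.196], [0.477, 0.239]]
[[219.62106 173.35835]
 [222.75424 137.32646]
 [340.73172 147.58537]
 [337.59854 183.61726]] [[ 0.62336405  0.11866217  0.014     ]
 [ 0.71837373  0.10902631  0.014     ]
 [ 0.68556546 -0.20060044  0.014     ]
 [ 0.59030199 -0.18927715  0.014     ]]
ctr [[ 0.65463617 -0.04026672  0.012     ]]
```

```bash
python3 -m jog '[[[0.03,-0.047,-0.005,0,0,-0.075,1],[0.03,-0.047,-0.005,0,0,-0.075,1],[0.03,-0.047,-0.005,0,0,-0.075,1],[0.03,-0.047,-0.005,0,0,-0.075,1],[0.03,-0.047,-0.005,0,0,-0.075,1],[0.03,-0.047,-0.005,0,0,-0.075,1],[0.03,-0.047,-0.005,0,0,-0.075,1],[0.03,-0.047,-0.005,0,0,-0.075,1],[0.03,-0.047,-0.005,0,0,-0.075,1],[0.035,-0.05,-0.005,0,0,-0.075,1],[0,0,0,0,0,0,1],[0,0,0,0,0,0,1]]]' 40
python3 - <<'E'
from h import *
import pickle
s=monitor.get_state(); f=snap('wrist','w1.png'); f['s']=s; pickle.dump(f,open('w1.pkl','wb'))
print(s['eef_pos'],s['ee_rot'],s['force'],f['K'],f['hand_eye'])
E
```

```text
t: 1.6
eef_pos: [0.4653, 0.1823, 0.2013]
ee_rot: [3.142, -0.0, -2.562]
force: [-0.2, 0.8, 0.1]
width: 0.0877
[0.46530329 0.18229808 0.2013463 ] [ 3.14151822e+00 -4.55307800e-04 -2.56165277e+00] [-0.166118    0.79270421  0.0695309 ] [[325.1922621    0.         277.23720183]
 [  0.         325.1922621  206.83089688]
 [  0.           0.           1.        ]] [[ 9.99999662e-01  8.20700618e-04 -4.97458595e-05 -9.53572200e-04]
 [-7.79701239e-04  9.65766970e-01  2.59410006e-01 -7.04370222e-02]
 [ 2.60940860e-04 -2.59409879e-01  9.65767284e-01 -1.33309938e-01]
 [ 0.00000000e+00  0.00000000e+00  0.00000000e+00  1.00000000e+00]]
```

View pics/w1.png

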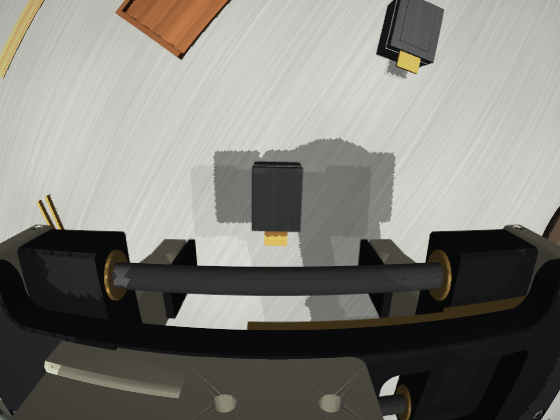

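```bash
cat >> h.py <<'E'
from scipy.spatial.transform import Rotation as Ro
def wray(f,uv,z):
    s=f['s']; uv=np.atleast_2d(uv).astype(float); K=f['K']
    x=(uv-[K[0,2],K[1,2]])/K[0,0]; th=np.linalg.norm(x,axis=1)+1e-9
    d=np.c_[x/th[:,None]*np.sin(th)[:,None],np.cos(th)]
    R=Ro.from_euler('xyz',s['ee_rot']).as_matrix(); H=f['hand_eye']
    o=s['eef_pos']+R@H[:3,3]; d=d@(R@H[:3,:3]).T
    return o+d*((z-o[2])/d[:,2])[:,None]
def wproj(f,P):
    s=f['s']; R=Ro.from_euler('xyz',s['ee_rot']).as_matrix(); H=f['hand_eye']
    p=(np.atleast_2d(P)-s['eef_pos'])@R; p=(p-H[:3,3])@H[:3,:3]
    r=np.linalg.norm(p[:,:2],axis=1)+1e-9; th=np.arctan2(r,p[:,2])
    return p[:,:2]/r[:,None]*th[:,None]*f['K'][0,0]+[f['K'][0,2],f['K'][1,2]]
def wcrop(f,fn,x0,y0,x1,y1,k=5,pts=None):
    c=f['pixels'][y0:y1,x0:x1,::-1]
    c=cv2.resize(cv2.convertScaleAbs(c,alpha=2),None,fx=k,fy=k,interpolation=cv2.INTER_CUBIC)
    if pts is not None:
        for p in pts: cv2.circle(c,tuple(int(v) for v in ((np.array(p)-[x0,y0]+.5)*k)),3,(0,0,255),1)
    cv2.imwrite('pics/'+fn,c)
def tinpts(x,y,yaw,z=0,tz=.04):
    c,s_=np.cos(yaw),np.sin(yaw); R=np.array([[c,-s_],[s_,c]])
    l=np.array([[-.03,-.023,.046],[.03,-.023,.046],[.03,.023,.046],[-.03,.023,.046],[-.046,-.011,.042],[-.046,.011,.042]])
    return np.c_[l[:,:2]@R.T+[x,y],l[:,2]+z]
E
python3 - <<'E'
from h import *
import pickle
f=pickle.load(open('w1.pkl','rb'))
wcrop(f,'w1c.png',230,140,330,260,5,wproj(f,tinpts(.465,.183,-.99)))
E
```

```text
(no output)
```

View pics/w1c.png

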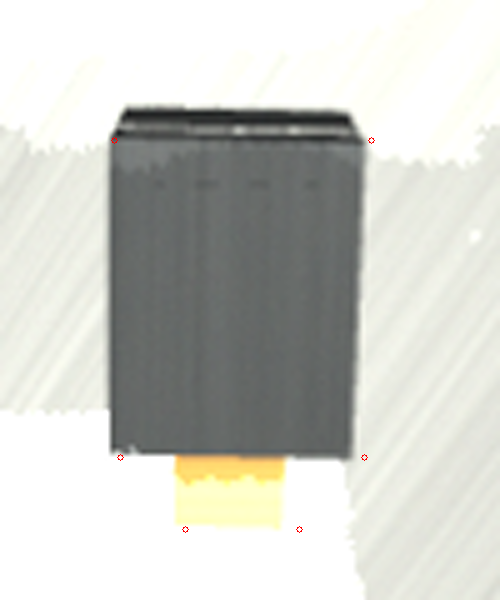

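Lid corners in the crop are at about (111,139), (363,142), (351,457) and (111,453). The tab end runs from (176,525) to (281,527).

```bash
cat >> h.py <<'E'
def fitlid(f,c,x0,y0,k,z=.046,tab=None):
    uv=np.array(c,float)/k-.5+[x0,y0]; P=wray(f,uv,z)[:,:2]   # TL TR BR BL (far L, far R, near R, near L)
    ctr=P.mean(0); ax=(P[0]+P[1]-P[2]-P[3])
    print('ctr',ctr.round(4),'yaw',np.arctan2(ax[1],ax[0]).round(4),'sizes',np.linalg.norm(P-np.roll(P,1,0),axis=1).round(4))
    if tab is not None:
        t=wray(f,np.array(tab,float)/k-.5+[x0,y0],z-.004)[:,:2].mean(0); v=ctr-t
        print('tab',t.round(4),'yaw',np.arctan2(v[1],v[0]).round(3),'d',np.linalg.norm(v).round(4))
E
python3 - <<'E'
from h import *
import pickle
f=pickle.load(open('w1.pkl','rb'))
fitlid(f,[(111,139),(363,142),(351,457),(111,453)],230,140,5,tab=[(176,525),(281,527)])
E
```

```text
ctr [0.4665 0.1836] yaw -1.0093 sizes [0.0594 0.0452 0.0596 0.0452]
tab [0.4424 0.2224] yaw -1.014 d 0.0457
```

```bash
python3 -m jog '[[[0.001,0.0015,-0.04,0,0,-0.02,1],[0,0,-0.04,0,0,0,1],[0,0,-0.04,0,0,0,1],[0,0,-0.025,0,0,0,1],[0,0,-0.015,0,0,0,1],[0,0,0,0,0,0,1],[0,0,0,0,0,0,1],[0,0,0,0,0,0,0.3],[0,0,0,0,0,0,0.3],[0,0,0,0,0,0,0.3],[0,0,0,0,0,0,0.3],[0,0,0,0,0,0,0.3]]]' 25; python3 -c "
from h import *
s=monitor.get_state();print(s['force'],s['joint_efforts'])"
```

```text
t: 3.15
eef_pos: [0.4662, 0.184, 0.0416]
ee_rot: [-3.142, -0.0, -2.581]
force: [-1.2, 0.0, 1.2]
width: 0.046
[-1.16442609  0.01858934  1.17154466] [ 8.24391539e-02 -4.39584267e+01  1.83591932e+01  4.32808265e+00
  1.89208165e-01  2.97335355e-03]
```

Gripped (46.0 mm). Lift and weigh.

```bash
python3 -m jog '[[[0,0,0.02,0,0,0,0.3],[0,0,0.04,0,0,0,0.3],[0,0,0.04,0,0,0,0.3],[0,0,0.02,0,0,0,0.3],[0,0,0,0,0,0,0.3],[0,0,0,0,0,0,0.3],[0,0,0,0,0,0,0.3],[0,0,0,0,0,0,0.3]]]'; python3 -c "
from h import *
import time
s=monitor.get_state();print(s['force'],s['moment'])"
python3 -m jog '[[[0,0,0,0,0,0,0.3],[0,0,0,0,0,0,0.3]]]'
```

```text
t: 4.15
eef_pos: [0.466, 0.1839, 0.1607]
ee_rot: [-3.141, -0.002, -2.581]
force: [-0.0, -0.1, -0.9]
width: 0.0458
[-0.0041422  -0.08605257 -0.87496616] [ 0.08777928 -0.04828462  0.02541877]
t: 4.4
eef_pos: [0.4663, 0.1841, 0.1614]
ee_rot: [-3.142, -0.0, -2.581]
force: [0.4, -0.1, -1.4]
width: 0.0455
```

```bash
python3 -m jog '[[[0.0245,-0.0156,0,0,0,0.113,0.3],[0.0245,-0.0156,0,0,0,0.113,0.3],[0.0245,-0.0156,0,0,0,0.113,0.3],[0.0245,-0.0156,0,0,0,0.113,0.3],[0.0245,-0.0156,0,0,0,0.113,0.3],[0.0245,-0.0156,0,0,0,0.113,0.3],[0.0245,-0.0156,0,0,0,0.113,0.3],[0.0245,-0.0158,0,0,0,0.112,0.3],[0,0,0,0,0,0,0.3],[0,0,0,0,0,0,0.3]]]'
python3 - <<'E'
from h import *
import pickle
s=monitor.get_state(); f=snap('wrist','w2.png'); f['s']=s; pickle.dump(f,open('w2.pkl','wb'))
print(s['eef_pos'],s['ee_rot'],s['force'])
E
```

```text
t: 5.65
eef_pos: [0.6619, 0.0591, 0.1611]
ee_rot: [3.141, -0.0, -1.679]
force: [-0.3, 0.0, -1.0]
width: 0.0458
[0.66188938 0.05912256 0.16109312] [ 3.14071707e+00 -1.91253477e-04 -1.67915354e+00] [-0.27044118  0.03471915 -1.04868802]
```

View pics/w2.png

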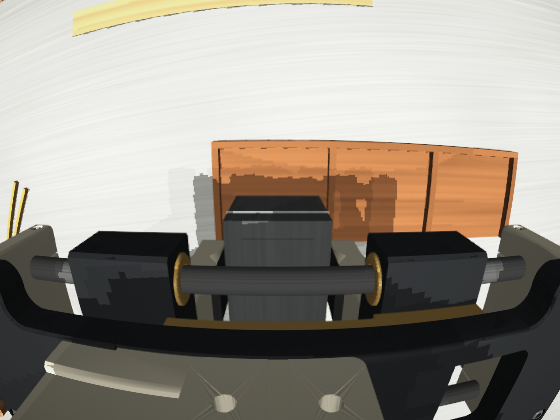

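```bash
python3 - <<'E'
from h import *
import pickle
f=pickle.load(open('w2.pkl','rb'))
c,s_=np.cos(-.107),np.sin(-.107); R=np.array([[c,-s_],[s_,c]])
L=np.array([[.051,y,.014] for y in (.153,.156,-.153,-.156,.05,-.05)])
P=np.c_[L[:,:2]@R.T+[.652,-.04],L[:,2]]; print(wproj(f,P))
wcrop(f,'w2c.png',200,130,360,250,5,wproj(f,P))
wcrop(f,'w2d.png',380,130,540,250,5,wproj(f,P))
E
```

```text
[[215.72131174 144.36437031]
 [212.35613021 144.45107359]
 [516.4920727  155.19345544]
 [518.40729295 155.3890203 ]
 [334.34378854 144.18642669]
 [437.17033304 148.62227662]]
```

View pics/w2c.png

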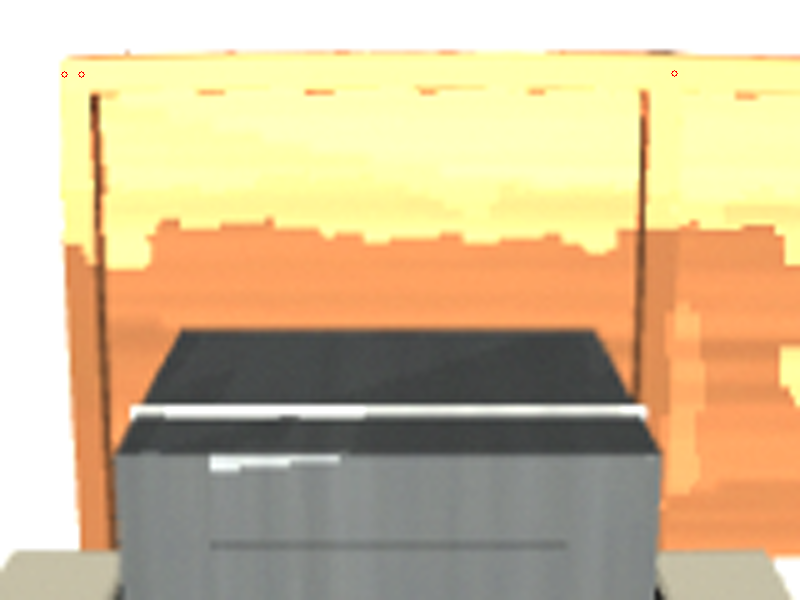

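View pics/w2d.png

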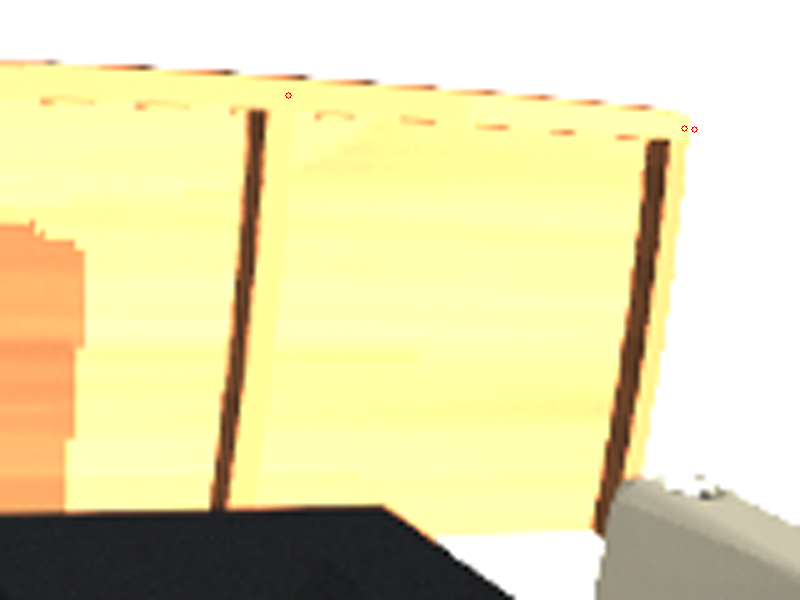

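```bash
python3 - <<'E'
from h import *
import pickle
f=pickle.load(open('w2.pkl','rb'))
a=wray(f,[(200+62/5-.5,130+57/5-.5),(380+688/5-.5,130+113/5-.5)],.014)[:,:2]
v=a[0]-a[1]; yaw=np.arctan2(-v[0],v[1]); print(a,np.linalg.norm(v),'yaw',yaw)
o=a.mean(0)-.051*np.array([np.cos(yaw),np.sin(yaw)]); print('tray',o)
for y in (.1,0,-.1): print(y,o+y*np.array([-np.sin(yaw),np.cos(yaw)]))
# held tin edge: far top lid corners
fl=wray(f,[(200+118/5-.5,130+455/5-.5),(200+660/5-.5,130+455/5-.5)],f['s']['eef_pos'][2]+.005)[:,:2];print(fl, np.linalg.norm(fl[0]-fl[1]))
E
```

```text
[[ 0.72250993  0.10964851]
 [ 0.68964493 -0.19843627]] 0.30983276328714837 yaw -0.10627327821328536
tray [ 0.65536516 -0.03898414]
0.1 [0.6659725  0.06045169]
0 [ 0.65536516 -0.03898414]
-0.1 [ 0.64475783 -0.13841997]
[[0.69475746 0.078374  ]
 [0.68988953 0.03339958]] 0.04523709793880988
```

```bash
python3 -m jog '[[[0.003,0.001,-0.02,0,0,0,0.3],[0,0,-0.03,0,0,0,0.3],[0,0,-0.03,0,0,0,0.3],[0,0,-0.02,0,0,0,0.3],[0,0,-0.01,0,0,0,0.3],[0,0,-0.003,0,0,0,0.3],[0,0,0,0,0,0,0.3],[0,0,0,0,0,0,0.3]]]'; python3 -c "
from h import *
s=monitor.get_state();print(s['eef_pos'],s['force'])"
```

```text
t: 6.7
eef_pos: [0.6659, 0.0604, 0.0495]
ee_rot: [-3.14, 0.001, -1.678]
force: [1.0, -0.5, -2.1]
width: 0.0458
[0.66590466 0.06035447 0.04948623] [ 0.97498393 -0.47691905 -2.11661102]
```

```bash
python3 -m jog '[[[0,0,-0.0015,0,0,0,0.3],[0,0,0,0,0,0,0.3],[0,0,0,0,0,0,0.75],[0,0,0,0,0,0,0.75],[0,0,0,0,0,0,0.75],[0,0,0.01,0,0,0,0.75],[0,0,0.04,0,0,0,0.75],[0,0,0.05,0,0,0,0.75],[0,0,0.05,0,0,0,1],[0,0,0,0,0,0,1]]]'
python3 - <<'E'
from h import *
import pickle
s=monitor.get_state(); f=snap('wrist','w3.png'); f['s']=s; pickle.dump(f,open('w3.pkl','wb'))
print(s['eef_pos'],s['ee_rot'],s['force'])
E
```

```text
t: 7.95
eef_pos: [0.6678, 0.0607, 0.2033]
ee_rot: [-3.133, 0.003, -1.677]
force: [0.3, 0.8, 0.4]
width: 0.0805
[0.66784217 0.06065327 0.20334917] [-3.13257577  0.00329627 -1.67694777] [0.26576594 0.77012922 0.39134143]
```

View pics/w3.png

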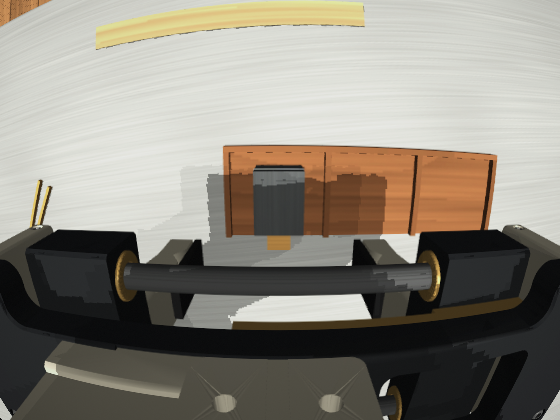

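The first tin (about 1.1 N, so light) stands square in the left bay with its tab to the front, at (279,205) in the picture. Next is the middle tin.

```bash
python3 -m jog '[[[-0.0243,-0.0102,0,0,0,-0.123,1],[-0.0243,-0.0102,0,0,0,-0.123,1],[-0.0243,-0.0102,0,0,0,-0.123,1],[-0.0243,-0.0102,0,0,0,-0.123,1],[-0.0243,-0.0102,0,0,0,-0.123,1],[-0.0243,-0.0102,0,0,0,-0.123,1],[-0.0243,-0.0102,0,0,0,-0.123,1],[-0.0243,-0.0102,0,0,0,-0.123,1],[-0.0243,-0.0102,0,0,0,-0.126,1],[0,0,0,0,0,0,1],[0,0,0,0,0,0,1]]]'
python3 - <<'E'
from h import *
import pickle
s=monitor.get_state(); f=snap('wrist','w4.png'); f['s']=s; pickle.dump(f,open('w4.pkl','wb'))
print(s['eef_pos'],s['ee_rot'],s['force'])
wcrop(f,'w4c.png',230,140,330,260,5,wproj(f,tinpts(.447,-.032,-1.22)))
E
```

```text
t: 9.38
eef_pos: [0.4468, -0.0316, 0.197]
ee_rot: [-3.142, -0.0, -2.786]
force: [-0.5, -0.7, 0.3]
width: 0.0881
[ 0.44677305 -0.03160339  0.19696051] [-3.14153204e+00 -1.63703809e-05 -2.78631040e+00] [-0.46849259 -0.68827419  0.27836972]
```

View pics/w4c.png

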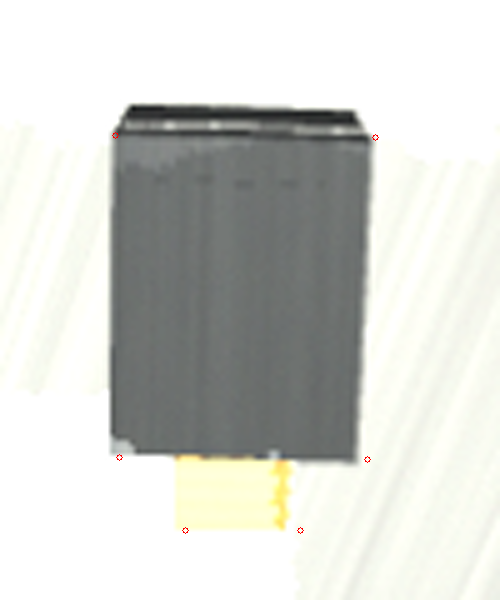

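Lid corners are at (111,134), (371,139), (357,462) and (111,455), and the tab end runs from (177,529) to (289,530).

```bash
python3 - <<'E'
from h import *
import pickle
f=pickle.load(open('w4.pkl','rb'))
fitlid(f,[(111,134),(371,139),(357,462),(111,455)],230,140,5,tab=[(177,529),(289,530)])
E
```

```text
ctr [ 0.4482 -0.0315] yaw -1.236 sizes [0.0597 0.0459 0.0602 0.0456]
tab [0.433  0.0116] yaw -1.234 d 0.0457
```

```bash
python3 -m jog '[[[0.0013,0,-0.04,0,0,-0.019,1],[0,0,-0.04,0,0,0,1],[0,0,-0.035,0,0,0,1],[0,0,-0.025,0,0,0,1],[0,0,-0.0155,0,0,0,1],[0,0,0,0,0,0,1],[0,0,0,0,0,0,1],[0,0,0,0,0,0,0.3],[0,0,0,0,0,0,0.3],[0,0,0,0,0,0,0.3],[0,0,0,0,0,0,0.3],[0,0,0,0,0,0,0.3]]]' 25
python3 -m jog '[[[0,0,0.02,0,0,0,0.3],[0,0,0.04,0,0,0,0.3],[0,0,0.04,0,0,0,0.3],[0,0,0.02,0,0,0,0.3],[0,0,0,0,0,0,0.3],[0,0,0,0,0,0,0.3],[0,0,0,0,0,0,0.3],[0,0,0,0,0,0,0.3]]]'
python3 -m jog '[[[0,0,0,0,0,0,0.3],[0,0,0,0,0,0,0.3]]]'
python3 -m jog '[[[0,0,0,0,0,0,0.3],[0,0,0,0,0,0,0.3]]]'
```

```text
t: 10.92
eef_pos: [0.4477, -0.0318, 0.0416]
ee_rot: [-3.142, -0.0, -2.807]
force: [-2.0, -0.8, 1.5]
width: 0.0462
t: 11.92
eef_pos: [0.4475, -0.0318, 0.1607]
ee_rot: [3.142, -0.002, -2.807]
force: [0.6, 0.3, -3.5]
width: 0.046
t: 12.18
eef_pos: [0.4479, -0.0317, 0.1614]
ee_rot: [-3.142, -0.0, -2.807]
force: [-0.2, -0.3, -3.2]
width: 0.0458
t: 12.42
eef_pos: [0.4479, -0.0316, 0.1616]
ee_rot: [3.142, 0.0, -2.807]
force: [0.4, 0.2, -3.9]
width: 0.0461
```

About 3.5 N: this is the heavy one. I'll set it back where it stood and fetch the third tin.

```bash
python3 -m jog '[[[0,0,-0.03,0,0,0,0.3],[0,0,-0.04,0,0,0,0.3],[0,0,-0.03,0,0,0,0.3],[0,0,-0.015,0,0,0,0.3],[0,0,-0.004,0,0,0,0.3],[0,0,-0.001,0,0,0,0.3],[0,0,0,0,0,0,0.3],[0,0,0,0,0,0,1],[0,0,0,0,0,0,1],[0,0,0,0,0,0,1],[0,0,0,0,0,0,1]]]'
python3 -m jog '[[[0,0,0.02,0,0,0,1],[0,0,0.04,0,0,0,1],[0,0,0.05,0,0,0,1],[0,0,0.045,0,0,0,1],[0,-0.036,0,0,0,0.157,1],[0,-0.036,0,0,0,0.157,1],[0,-0.036,0,0,0,0.157,1],[0,-0.036,0,0,0,0.157,1],[0,0,0,0,0,0.157,1],[0,0,0,0,0,0,1],[0,0,0,0,0,0,1]]]'
python3 - <<'E'
from h import *
import pickle
s=monitor.get_state(); f=snap('wrist','w5.png'); f['s']=s; pickle.dump(f,open('w5.pkl','wb'))
print(s['eef_pos'],s['ee_rot'],s['force'])
wcrop(f,'w5c.png',230,140,330,260,5,wproj(f,tinpts(.449,-.175,-.45)))
E
```

```text
t: 13.8
eef_pos: [0.448, -0.0316, 0.0417]
ee_rot: [-3.142, 0.0, -2.807]
force: [0.5, -0.7, 0.1]
width: 0.0802
t: 15.18
eef_pos: [0.4479, -0.1754, 0.1966]
ee_rot: [3.142, 0.0, -2.025]
force: [0.6, -0.4, 0.5]
width: 0.0877
[ 0.44790787 -0.17538534  0.19656923] [ 3.14158976e+00  6.42060441e-05 -2.02463482e+00] [ 0.60617504 -0.37105228  0.45387959]
```

View pics/w5c.png

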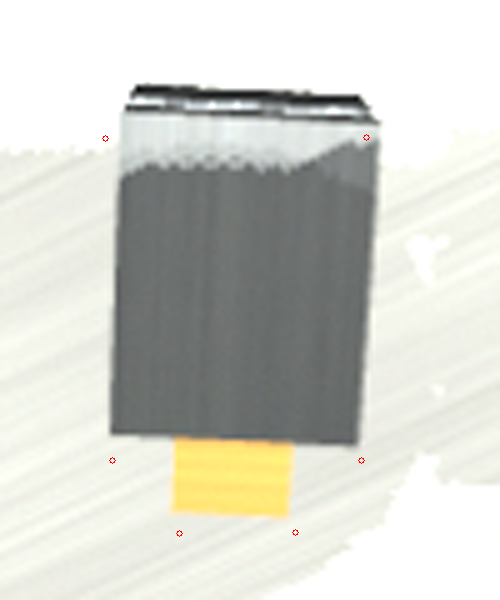

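View pics/w5.png

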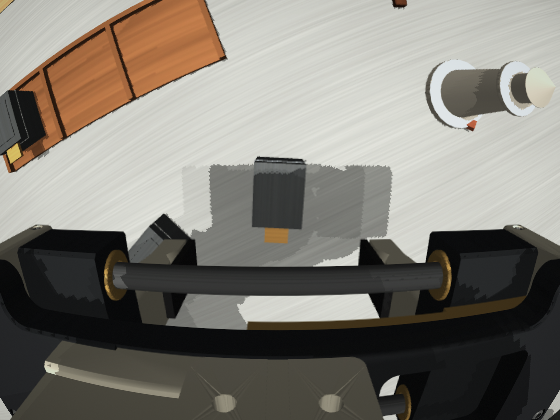

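```bash
python3 - <<'E'
from h import *
import pickle
f=pickle.load(open('w5.pkl','rb'))
fitlid(f,[(121,110),(378,122),(359,443),(110,435)],230,140,5,tab=[(171,512),(288,517)])
print(wray(f,[(440,100)],0), wray(f,[(430,90)],0))
E
```

```text
ctr [ 0.4523 -0.1777] yaw -0.4979 sizes [0.0601 0.0452 0.0595 0.046 ]
tab [ 0.4116 -0.1553] yaw -0.503 d 0.0464
[[ 0.4628112  -0.37905945  0.        ]] [[ 0.47717129 -0.37181494  0.        ]]
```

```bash
python3 -m jog '[[[0.0044,-0.0023,-0.04,0,0,-0.046,1],[0,0,-0.04,0,0,0,1],[0,0,-0.035,0,0,0,1],[0,0,-0.025,0,0,0,1],[0,0,-0.015,0,0,0,1],[0,0,0,0,0,0,1],[0,0,0,0,0,0,1],[0,0,0,0,0,0,0.3],[0,0,0,0,0,0,0.3],[0,0,0,0,0,0,0.3],[0,0,0,0,0,0,0.3],[0,0,0,0,0,0,0.3]]]' 25
python3 -m jog '[[[0,0,0.02,0,0,0,0.3],[0,0,0.04,0,0,0,0.3],[0,0,0.04,0,0,0,0.3],[0,0,0.02,0,0,0,0.3],[0,0,0,0,0,0,0.3],[0,0,0,0,0,0,0.3],[0,0,0,0,0,0,0.3],[0,0,0,0,0,0,0.3]]]'
python3 -m jog '[[[0,0,0,0,0,0,0.3],[0,0,0,0,0,0,0.3]]]'
python3 -m jog '[[[0,0,0,0,0,0,0.3],[0,0,0,0,0,0,0.3]]]'
```

```text
t: 16.73
eef_pos: [0.4523, -0.178, 0.0416]
ee_rot: [3.142, -0.0, -2.068]
force: [-0.1, 0.4, 1.9]
width: 0.0457
t: 17.73
eef_pos: [0.4519, -0.1779, 0.1607]
ee_rot: [3.14, -0.001, -2.068]
force: [-0.3, 0.0, -1.6]
width: 0.0458
t: 17.98
eef_pos: [0.4523, -0.1779, 0.1614]
ee_rot: [3.141, -0.0, -2.068]
force: [-0.3, 0.5, -0.5]
width: 0.0458
t: 18.23
eef_pos: [0.4523, -0.1779, 0.1616]
ee_rot: [-3.142, 0.0, -2.068]
force: [-0.3, -0.0, -0.0]
width: 0.046
```

```bash
python3 -m jog '[[[0.032,0.0065,0,0,0,0.065,0.3],[0.032,0.0065,0,0,0,0.065,0.3],[0.032,0.0065,0,0,0,0.065,0.3],[0.032,0.0065,0,0,0,0.065,0.3],[0.032,0.0065,0,0,0,0.065,0.3],[0.032,0.0065,0,0,0,0.066,0.3],[0,0,0,0,0,0,0.3],[0,0,0,0,0,0,0.3]]]'
python3 - <<'E'
from h import *
import pickle
s=monitor.get_state(); f=snap('wrist','w6.png'); f['s']=s; pickle.dump(f,open('w6.pkl','wb'))
print(s['eef_pos'],s['ee_rot'],s['force'])
E
```

```text
t: 19.23
eef_pos: [0.6437, -0.1389, 0.161]
ee_rot: [3.14, -0.0, -1.677]
force: [-0.5, 0.5, -1.2]
width: 0.0461
[ 0.64365978 -0.13892908  0.161005  ] [ 3.14033921e+00 -3.66157342e-05 -1.67734888e+00] [-0.45165077  0.47843417 -1.20914205]
```

View pics/w6.png

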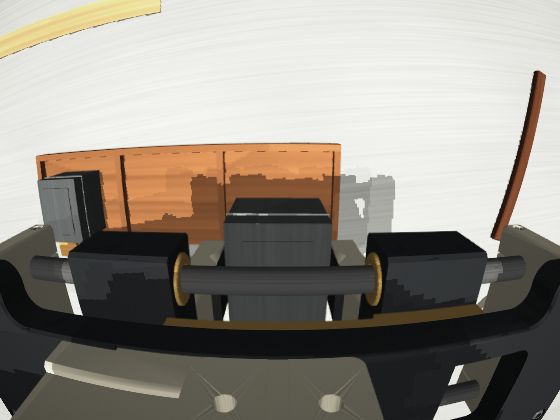

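Tin C is centred over the right bay and looks square to it, so I lower it.

```bash
python3 -m jog '[[[0.0005,0,-0.02,0,0,0,0.3],[0,0,-0.03,0,0,0,0.3],[0,0,-0.03,0,0,0,0.3],[0,0,-0.02,0,0,0,0.3],[0,0,-0.01,0,0,0,0.3],[0,0,-0.0035,0,0,0,0.3],[0,0,-0.001,0,0,0,0.3],[0,0,0,0,0,0,0.3],[0,0,0,0,0,0,0.3]]]'
python3 -m jog '[[[0,0,0,0,0,0,0.75],[0,0,0,0,0,0,0.75],[0,0,0,0,0,0,0.75],[0,0,0.01,0,0,0,0.75],[0,0,0.04,0,0,0,0.75],[0,0,0.05,0,0,0,0.75],[0,0,0.05,0,0,0,1],[0,0,0,0,0,0,1]]]'
python3 - <<'E'
from h import *
import pickle
s=monitor.get_state(); f=snap('wrist','w7.png'); f['s']=s; pickle.dump(f,open('w7.pkl','wb'))
print(s['eef_pos'],s['ee_rot'],s['force'])
wcrop(f,'w7c.png',200,140,350,260,5)
E
```

```text
t: 20.4
eef_pos: [0.6451, -0.1389, 0.0477]
ee_rot: [-3.141, 0.0, -1.677]
force: [0.3, 0.3, -0.3]
width: 0.0456
t: 21.4
eef_pos: [0.6474, -0.1392, 0.2032]
ee_rot: [-3.132, 0.0, -1.676]
force: [-0.7, -0.0, -1.3]
width: 0.0806
[ 0.64738845 -0.13919475  0.20322762] [-3.13209100e+00  4.65158468e-04 -1.67591940e+00] [-0.67082231 -0.0078467  -1.29657978]
```

View pics/w7.png

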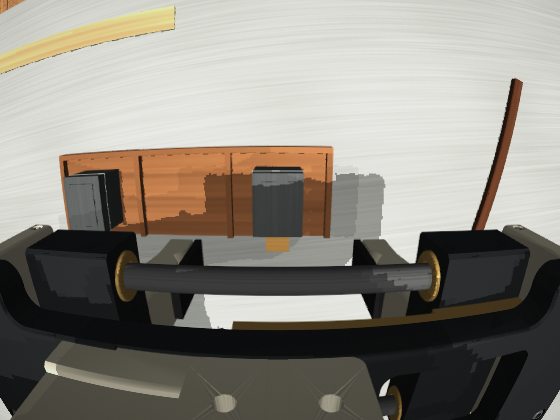

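View pics/w7c.png

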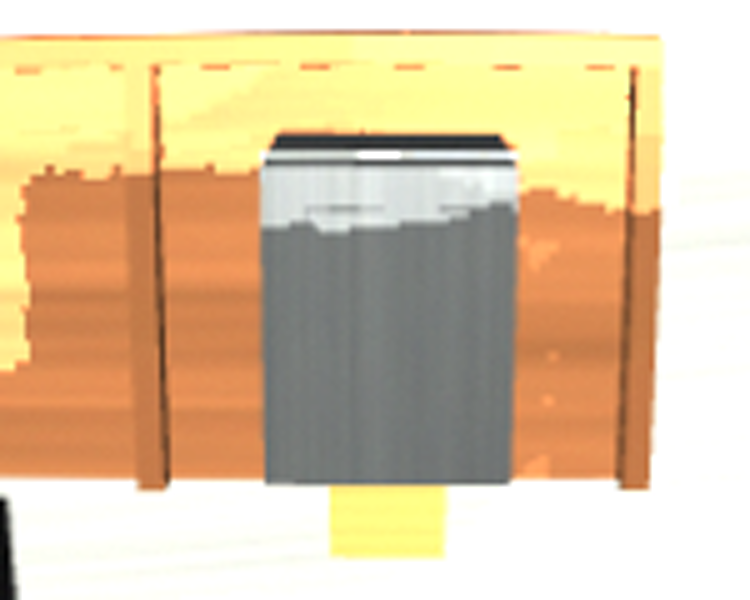

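```bash
python3 -m jog '[[[-0.0219,0.0119,0,0,0,-0.1256,1],[-0.0219,0.0119,0,0,0,-0.1256,1],[-0.0219,0.0119,0,0,0,-0.1256,1],[-0.0219,0.0119,0,0,0,-0.1256,1],[-0.0219,0.0119,0,0,0,-0.1256,1],[-0.0219,0.0119,0,0,0,-0.1256,1],[-0.0219,0.0119,0,0,0,-0.1256,1],[-0.0219,0.0119,0,0,0,-0.1256,1],[-0.0219,0.0119,0,0,0,-0.1256,1],[0,0,0,0,0,0,1],[0,0,0,0,0,0,1]]]'
python3 - <<'E'
from h import *
import pickle
f=pickle.load(open('w7.pkl','rb'))
fitlid(f,[(261,164),(517,163),(510,483),(265,483)],200,140,5,z=.052,tab=[(330,556),(445,556)])
s=monitor.get_state(); f=snap('wrist','w8.png'); f['s']=s; pickle.dump(f,open('w8.pkl','wb'))
print(s['eef_pos'],s['ee_rot'],s['force'])
wcrop(f,'w8c.png',230,140,330,260,5,wproj(f,tinpts(.448,-.0315,-1.236)))
E
```

```text
t: 22.82
eef_pos: [0.4479, -0.0318, 0.197]
ee_rot: [-3.141, -0.0, -2.805]
force: [-0.2, 0.1, -0.2]
width: 0.0877
ctr [ 0.6452 -0.1388] yaw -0.109 sizes [0.0598 0.0454 0.06   0.0457]
tab [ 0.5992 -0.1339] yaw -0.107 d 0.0462
[ 0.44792139 -0.03184154  0.19697262] [-3.14146885e+00 -6.64959064e-05 -2.80499941e+00] [-0.18285041  0.06958905 -0.2290589 ]
```

View pics/w8c.png

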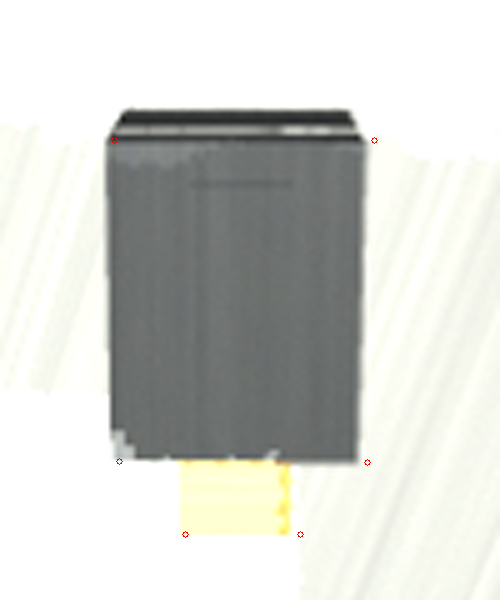

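The heavy tin still stands where I set it down. Grip and lift it.

```bash
python3 -m jog '[[[0,0,-0.04,0,0,0,1],[0,0,-0.04,0,0,0,1],[0,0,-0.035,0,0,0,1],[0,0,-0.025,0,0,0,1],[0,0,-0.0155,0,0,0,1],[0,0,0,0,0,0,1],[0,0,0,0,0,0,1],[0,0,0,0,0,0,0.3],[0,0,0,0,0,0,0.3],[0,0,0,0,0,0,0.3],[0,0,0,0,0,0,0.3],[0,0,0,0,0,0,0.3]]]' 30
python3 -m jog '[[[0,0,0.02,0,0,0,0.3],[0,0,0.04,0,0,0,0.3],[0,0,0.04,0,0,0,0.3],[0,0,0.04,0,0,0,0.3],[0,0,0.025,0,0,0,0.3],[0,0,0.005,0,0,0,0.3],[0,0,0,0,0,0,0.3],[0,0,0,0,0,0,0.3],[0,0,0,0,0,0,0.3],[0,0,0,0,0,0,0.3],[0,0,0,0,0,0,0.3],[0,0,0,0,0,0,0.3]]]'
python3 - <<'E'
from h import *
s=monitor.get_state(); f=snap('wrist','w9.png'); f['s']=s
print(s['eef_pos'],s['ee_rot'],s['force'],s['width'],abs(s['qd']).max())
snap('top','top9.png');snap('scene','scene9.png')
print(monitor.get_state()['force'])
E
```

```text
t: 24.38
eef_pos: [0.448, -0.0317, 0.0417]
ee_rot: [-3.142, 0.001, -2.807]
force: [0.4, 1.1, 1.9]
width: 0.0458
t: 25.88
eef_pos: [0.4477, -0.0319, 0.2115]
ee_rot: [-3.142, -0.0, -2.807]
force: [0.5, 0.3, -3.3]
width: 0.046
[ 0.44772512 -0.03185263  0.21151705] [-3.14159261e+00 -8.08319473e-05 -2.80706400e+00] [ 0.51326486  0.28257473 -3.26705603] 0.04595717836914683 0.0018677642927402963
[-0.57520186  0.25536175 -2.77529796]
```

View pics/scene9.png

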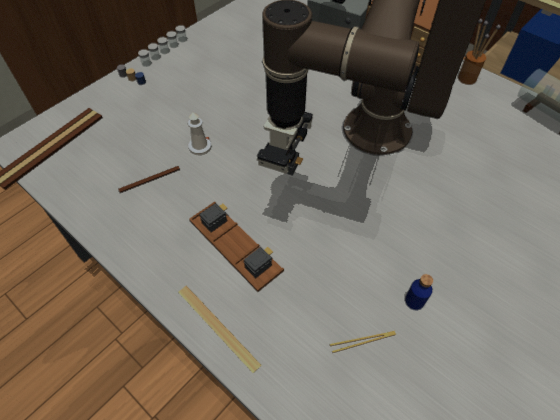

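View pics/top9.png

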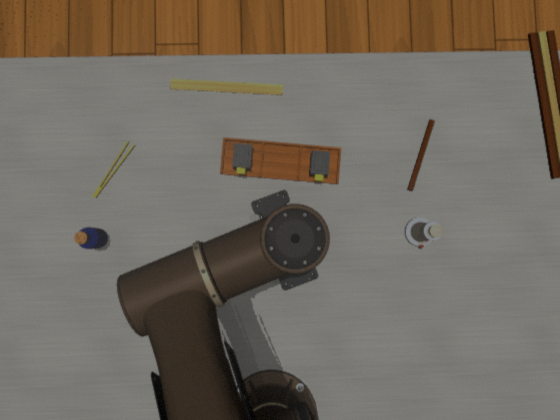

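View pics/w9.png

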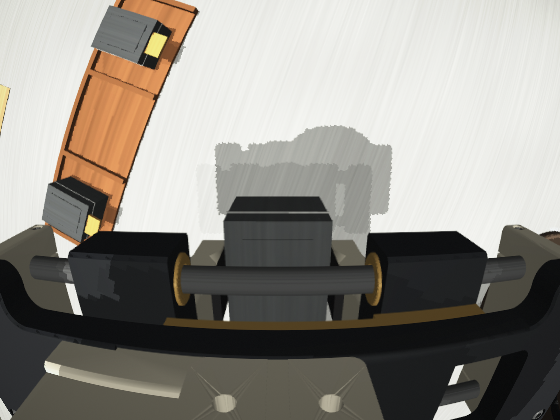

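The top view shows both light tins square in the outer bays, at (242,158) and (319,164), with tabs to the front. The bystanders are where they were, and the heavy tin is held level. Hand in.

```bash
python3 -c "
from station import job_done; print(job_done())"
```

```text
the job is handed in; nothing more can be done
None
```

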